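# Stir the tumbling media round the finishing bowl

## Robot

A 7-joint arm with a two-finger parallel gripper is mounted at the origin on the work surface. World frame = base frame: x ahead of the robot, y to its left, z up, the work surface at z = 0. Lengths are in m, angles in rad, forces in N, time in s.
With the tool pointing down it reaches from about 0.4 to 0.85 m from the base axis. Payload 10.4 kg.
Tool frame: the origin (TCP) lies at the very end of the fingers, on their centre line; the grasp point (between the pads) lies 19 mm behind it; z points along the fingers, y is the line along which they close (so a half turn about z gives the same grasp; the last joint's range is limited). The gripper opens to 85 mm and grips with 20 to 120 N. Pads are 22 mm wide; open, the fingers measure 114 mm over their backs; the gripper's body (76 mm by 85 mm) begins 54 mm behind the grasp point. The pads swing forward as they close: fully open they stand 13 mm farther back than shut.
Start: joints at [1.315, 0.332, -0.065, 1.46, 0.022, 1.35, -0.088], TCP at [0.144, -0.608, 0.207] pointing down, gripper open.
Joint ranges: [-2.6, 2.6], [-0.5, 2.12], [-1.47, 1.34], [0.16, 2.42], [-1.27, 4.41], [0.06, 2.06], [-2.6, 2.6]. Speed limits (rad/s): [2.22, 2.22, 2.79, 2.79, 3.14, 3.14, 3.14].

## Interface

Orientations are given as a unit quaternion [x, y, z, w].
In Python, from workcell import * gives the robot as it stands. The module is installed in compiled form; this text tells all that it offers.
- The arm moves only by the tool carry_out, never from a script. Its argument "motion" is a list of rows, each an object with "xyz": the shift along the tool's x, y, z in m, a list of three; "angular": the turn, a rotation vector about the tool's x, y, z in degrees, a list of three. A call has 1 to 12 rows; each row is the pose to reach, as a shift and turn from the pose commanded when the call began, along the tool's axes at that moment; what a row does not reach only later rows make up. A row lasts 1/10 s, in which the tool goes at most 50 mm and 8.59 degrees, less where a joint would pass 70% of its speed; a pose out of reach is approached as far as the arm can. A call with a gripper value outside its range is refused whole. "hand" is the opening, from 0 (shut) to 1 (fully open), set as the call begins (left out, the last holds). The fingers move at their own pace and stop on an object; "grip_force" is the grip in N (left out, the last holds). Time passes only in rows, so rows that repeat a pose let the fingers close. It gives the time, the measured TCP pose, the force, the opening and the grip force at its end, in the units of the state.
- get_obs(): the state, without advancing time (a new reading comes with each control period).
- camera(name): name is "scene" or "top" or "wrist"; returns a dict with "img" (480x640x3 uint8, red, green, blue), "fx", "fy", "cx", "cy" (pixels), "k1" (the pictures are not rectified: a ray, as slopes to the right and down, at radius r is drawn at 1 + k1 r^2 times it, then the intrinsics apply), "extrinsics" (4x4, takes a point from camera to world coordinates). Camera axes: x right, y up, looking along -z (the intrinsics and any distortion apply to the point x, -y, -z); pixel columns grow to the right and rows downward; lengths in m; the calibration is good to about 2 mm. A picture is of the moment at which its call begins. There is no depth.
- hand_in(): hands the job in; it is judged then, once.
The state is a dict: "clock": time; "joint_pos": joint angles; "joint_velocities": joint speeds; "tau": joint torques, N m; "position": TCP position; "ee_rot": TCP orientation; "ft_force": force on the tool from outside, world axes, zero at the start; "torque": the same for the moment, N m; "grip_width": opening from 0.0 (shut) to 1.0 (fully open); "grasp_force": force on a finger pad.
Only numpy, scipy, OpenCV 4.12 (cv2) and the standard library are available. Lean on these libraries where they do the work, as an engineer would, in place of code of your own. Each camera call takes 0.05 s, during which the arm holds its last target. There are 200 camera calls.

## Task

The chute has dropped its fresh tumbling beads in a heap at the far half of the finishing bowl. Take the ball-headed stirrer from its sloped rest and stir the beads at least once right round the bowl, clockwise seen from above, starting and ending on the near side (opposite the column), until every bead lies at least 25 mm from where it was and none is lost; then lay the stirrer back in its rest. Do not knock the chute overhead (there is only room to slip in at a slant beneath it), and leave the other things on the bench alone.

Things in the scene. Friction and masses are not known exactly. Their poses are not given: they have to be found in the camera images.
- station: Fixed blue base plate, 290 x 120 x 8 mm, with a round open steel bowl on it. Origin on the bowl's axis at bench height; z up, x to the grey column 145 mm off (the far side; near is -x, left +y, right -y). Bowl: upright wall, flat floor, outer radius 100, inner radius 94 mm, rim 53 mm and inner floor 13 mm above the bench.
- bowl_floor (a point): Point on the bowl's axis at its inner floor; axes as the station. Stir with the ball about 5 mm clear of the floor and some 55 mm from the axis; beads roll off to both sides, so look whether all have moved and go round again if not.
- chute: Yellow chute fixed to the station's column over the far half of the bowl: a bar 36 mm wide from x = 0 (above the bowl's axis) to 170 mm, underside 178 and top 238 mm above the bench, with a 52 mm wide steel cap to 250 mm over x = 100 to 160 mm. Origin and axes as the station.
- rest: Fixed sloped aluminium rest on a dark plate 150 x 120 mm. Origin at bench height under the seat. The stirrer lies in it leaning 35 degrees from vertical, handle up and towards the rest's -x, ball on a toe plate. It is open on the upper, +x side: the stirrer goes out and in straight up and down or along its axis.
- rest_seat (a point): Where the ball's centre lies when the stirrer is home: 45 mm above the rest's origin; axes as the rest (not leaning). The channel is 46 mm wide round the 30 mm ball; a rubber notch 27 mm wide takes the 12 mm shaft 92 mm from the ball; beyond 101 mm along the shaft it is free.
- stirrer: Ball-headed stirring rod, 200 mm long, 220 g. Origin at the centre of the 30 mm steel ball; z runs along the 12 mm steel shaft to the handle. Orange handle, 22 x 22 mm square with faces along the stirrer's x and y, from 120 to 185 mm from the ball's centre. Grip it across y with the fingers pointing along -z.
- block: Bystander: loose aluminium block 60 x 35 x 40 mm, origin under its centre.
- jar: Bystander: loose jar, 52 mm across, 80 mm high, origin under its centre.
- screwdriver: Bystander: loose screwdriver lying on the bench to the left.
- brush: Bystander: loose brush lying on the bench to the right.
- cup: Bystander: loose blue cup, 72 mm across, 85 mm high, origin under its centre.
- bead0: Green tumbling bead, a ceramic cylinder 24 mm across and 22 mm long, origin at its centre; starts standing on the bowl's floor, in the left part of the far half.
- bead1: White tumbling bead, a ceramic cylinder 24 mm across and 22 mm long, origin at its centre; starts standing on the bowl's floor, in the left part of the far half.
- bead2: Green tumbling bead, a ceramic cylinder 24 mm across and 22 mm long, origin at its centre; starts standing on the bowl's floor, in the left part of the far half.
- bead3: White tumbling bead, a ceramic cylinder 24 mm across and 22 mm long, origin at its centre; starts standing on the bowl's floor, in the right part of the far half.
- bead4: Green tumbling bead, a ceramic cylinder 24 mm across and 22 mm long, origin at its centre; starts standing on the bowl's floor, in the right part of the far half.
- bead5: White tumbling bead, a ceramic cylinder 24 mm across and 22 mm long, origin at its centre; starts standing on the bowl's floor, in the right part of the far half.

How it is judged:
By the outcome, as a careful person would: the job done as asked, in the order asked, and still so for the second after the job is handed in, with the robot touching nothing.
It also fails if it takes over 61 s, if anything falls off the work surface, if the arm or the gripper's body presses on something with over 40 N, if the wrist force passes 120 N, or if a joint passes its speed limit or range.

## Working session

There is one attempt and no reset: what is moved stays moved. The work goes in short steps, Python scripts to look and compute and a tool call to move; the robot and the scene stay as the last step left them, time stands still between calls to the robot, and variables do not carry over. Pictures are saved under pics/ and viewed, at most 10 in all, crops included, and the job is handed in when it is done.

Besides the shell and the picture viewer there is one more tool, called after "Request:" as name([rows], argument=value, ...), one row to a line, values as JSON. carry_out: Moves the arm, as the interface text tells. Its arguments: {"type":"object","properties":{"motion":{"type":"array"},"hand":{"type":"number"},"grip_force":{"type":"number"}},"required":["motion"]}

```bash
mkdir -p pics; python3 - <<'E'
from workcell import *
import cv2,numpy as np,pickle
o=get_obs();print({k:np.round(v,3) for k,v in o.items()})
for n in("scene","top"):
    c=camera(n);cv2.imwrite(f"pics/{n}0.png",c["img"][:,:,::-1]);pickle.dump(c,open(f"pics/{n}0.pkl","wb"))
    print(n,c["fx"],c["fy"],c["cx"],c["cy"],c["k1"],np.round(c["extrinsics"],3).tolist())
E
```

```text
{'clock': np.float64(0.0), 'joint_pos': array([ 1.315,  0.333, -0.065,  1.461,  0.022,  1.35 , -0.088]), 'joint_velocities': array([-0.001, -0.   , -0.   ,  0.002, -0.   , -0.002,  0.001]), 'tau': array([-0.0000e+00, -6.2546e+01,  4.9000e-02, -3.9160e+01,  1.6000e-02,
        1.0000e-02,  0.0000e+00]), 'position': array([ 0.144, -0.608,  0.206]), 'ee_rot': array([ 0.993,  0.116, -0.   , -0.001]), 'ft_force': array([-0.243, -0.185,  0.301]), 'torque': array([ 0.042,  0.035, -0.046]), 'grasp_force': np.float64(0.0), 'grip_width': np.float64(0.997)}
scene 488.60625679791576 488.60625679791576 323.1464122595292 244.30356387537665 -0.08743422383281194 [[-0.906, -0.32, 0.277, 0.879], [0.423, -0.693, 0.584, 0.645], [0.005, 0.646, 0.763, 0.901], [0.0, 0.0, 0.0, 1.0]]
top 451.4424755897491 451.4424755897491 322.11828364992465 240.70526253141483 0.027393259333699207 [[-0.006, 0.985, -0.174, 0.378], [-1.0, -0.007, -0.007, -0.022], [-0.008, 0.174, 0.985, 1.083], [0.0, 0.0, 0.0, 1.0]]
```

View pics/scene0.png

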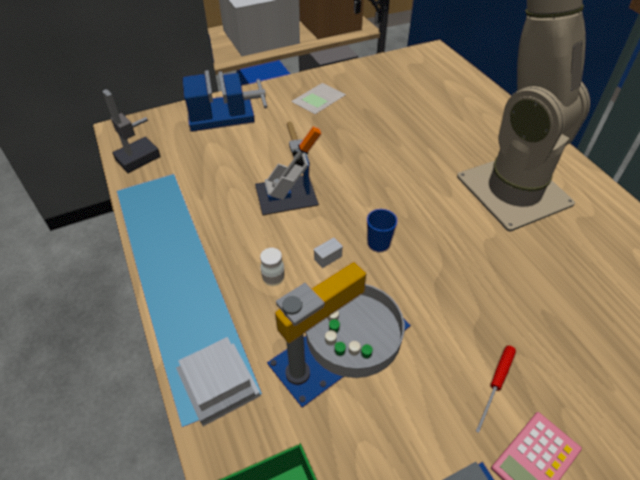

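View pics/top0.png

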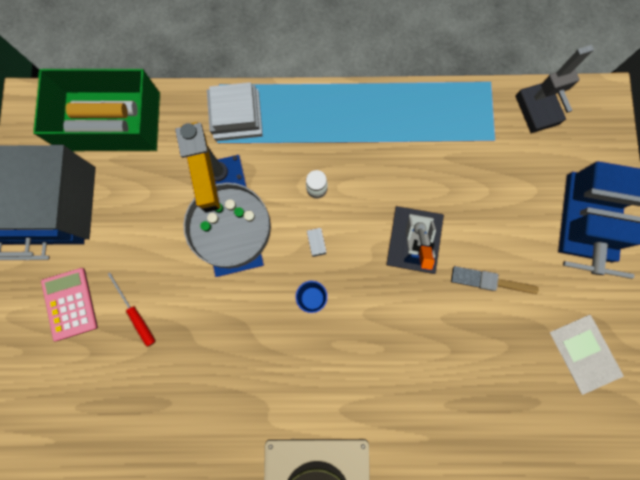

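The scene view shows the rest near (287,180) with its orange handle at (310,138), and the bowl at (353,328) under the yellow chute. The top view shows the bowl at (228,226), the chute from (190,130) to (208,200), and the rest plate at (415,240) with the handle at (427,257). The beads lie around (205-250, 203-227).

```bash
cat > h.py <<'E'
import numpy as np,cv2,pickle
from scipy.spatial.transform import Rotation as R
def load(n): return pickle.load(open(f"pics/{n}.pkl","rb"))
def K(c): return np.array([[c["fx"],0,c["cx"]],[0,c["fy"],c["cy"]],[0,0,1.]])
def rays(c,px):
    p=cv2.undistortPoints(np.array(px,float).reshape(-1,1,2),K(c),np.array([c["k1"],0,0,0.])).reshape(-1,2)
    d=np.c_[p[:,0],-p[:,1],-np.ones(len(p))]; E=np.array(c["extrinsics"])
    return E[:3,3],d@E[:3,:3].T
def plane(c,px,z):
    o,d=rays(c,px); return o+d*((z-o[2])/d[:,2])[:,None]
def proj(c,P):
    E=np.array(c["extrinsics"]);q=(np.atleast_2d(P)-E[:3,3])@E[:3,:3]
    q=np.c_[q[:,0],-q[:,1],-q[:,2]]
    return cv2.projectPoints(q,np.zeros(3),np.zeros(3),K(c),np.array([c["k1"],0,0,0.]))[0].reshape(-1,2)
def tri(c1,p1,c2,p2):
    o1,d1=rays(c1,[p1]);o2,d2=rays(c2,[p2]);d1=d1[0];d2=d2[0]
    t=np.linalg.lstsq(np.c_[d1,-d2],o2-o1,rcond=None)[0];a=o1+d1*t[0];b=o2+d2*t[1]
    return (a+b)/2,np.linalg.norm(a-b)
def hsv(c): return cv2.cvtColor(c["img"],cv2.COLOR_RGB2HSV)
E
python3 - <<'E'
from h import *
T=load("top0");S=load("scene0")
for n,c in(("top",T),("scene",S)):
    H=hsv(c)
    for nm,lo,hi in(("blue",(105,120,40),(120,255,255)),("orange",(3,180,120),(13,255,255)),("yellow",(16,200,90),(24,255,255)),("dark",(0,0,0),(180,120,75))):
        m=cv2.inRange(H,lo,hi)
        for k in cv2.findContours(m,0,2)[0]:
            a=cv2.contourArea(k)
            if a>80: 
                r=cv2.minAreaRect(k);print(n,nm,a,cv2.boundingRect(k),np.round(cv2.boxPoints(r)).tolist())
a=cv2.resize(T["img"][110:290,170:290],None,fx=3.3,fy=3.3,interpolation=2);b=cv2.resize(T["img"][195:285,375:455],None,fx=4.9,fy=4.9,interpolation=2)
h=590;a=cv2.resize(a,(394,590));b=cv2.resize(b,(400,450));b=cv2.copyMakeBorder(b,0,140,0,0,0)
cv2.imwrite("pics/m.png",np.hstack([a,b])[:,:,::-1])
b=cv2.resize(S["img"][115:220,245:330],(400,494),interpolation=2);a=cv2.resize(S["img"][250:410,255:420],(400,388),interpolation=2)
a=cv2.copyMakeBorder(a,0,106,0,0,0);cv2.imwrite("pics/m2.png",np.hstack([a,b])[:,:,::-1])
E
```

```text
top blue 686.5 (296, 281, 30, 31) [[296.0, 281.0], [325.0, 281.0], [325.0, 311.0], [296.0, 311.0]]
top blue 245.0 (214, 255, 49, 21) [[214.0, 266.0], [260.0, 255.0], [263.0, 264.0], [216.0, 276.0]]
top blue 849.0 (0, 229, 83, 14) [[-0.0, 229.0], [82.0, 229.0], [82.0, 242.0], [0.0, 242.0]]
top blue 3104.0 (561, 173, 79, 88) [[560.0, 255.0], [569.0, 172.0], [646.0, 181.0], [637.0, 263.0]]
top blue 1197.0 (591, 162, 49, 34) [[589.0, 187.0], [594.0, 161.0], [643.0, 169.0], [639.0, 196.0]]
top blue 415.0 (216, 156, 29, 30) [[216.0, 182.0], [219.0, 154.0], [247.0, 157.0], [244.0, 185.0]]
top orange 209.5 (421, 246, 14, 24) [[421.0, 246.0], [434.0, 246.0], [434.0, 269.0], [421.0, 269.0]]
top yellow 915.5 (188, 153, 28, 54) [[187.0, 156.0], [206.0, 152.0], [216.0, 203.0], [197.0, 207.0]]
top yellow 252.0 (68, 106, 56, 11) [[68.0, 111.0], [122.0, 106.0], [123.0, 116.0], [69.0, 121.0]]
top dark 683.0 (289, 462, 56, 18) [[289.0, 479.0], [289.0, 462.0], [344.0, 462.0], [344.0, 479.0]]
top dark 1182.5 (387, 207, 56, 66) [[387.0, 265.0], [396.0, 207.0], [443.0, 214.0], [434.0, 273.0]]
top dark 86.
[... 1946 characters left out ...]
0, 385.0]]
scene dark 300.0 (363, 286, 39, 46) [[360.0, 290.0], [370.0, 280.0], [411.0, 321.0], [401.0, 331.0]]
scene dark 1130.0 (256, 167, 62, 48) [[254.0, 180.0], [308.0, 167.0], [317.0, 204.0], [263.0, 218.0]]
scene dark 595.5 (618, 144, 22, 57) [[618.0, 144.0], [639.0, 144.0], [639.0, 200.0], [618.0, 200.0]]
scene dark 259.0 (299, 53, 59, 18) [[296.0, 55.0], [354.0, 42.0], [357.0, 57.0], [299.0, 71.0]]
scene dark 16969.5 (440, 0, 200, 206) [[437.0, 30.0], [623.0, -33.0], [686.0, 152.0], [499.0, 215.0]]
scene dark 532.0 (370, 0, 20, 53) [[370.0, 0.0], [389.0, -2.0], [396.0, 50.0], [377.0, 52.0]]
scene dark 32829.5 (0, 0, 218, 231) [[-0.0, 0.0], [217.0, 0.0], [217.0, 230.0], [0.0, 230.0]]
```

View pics/m.png

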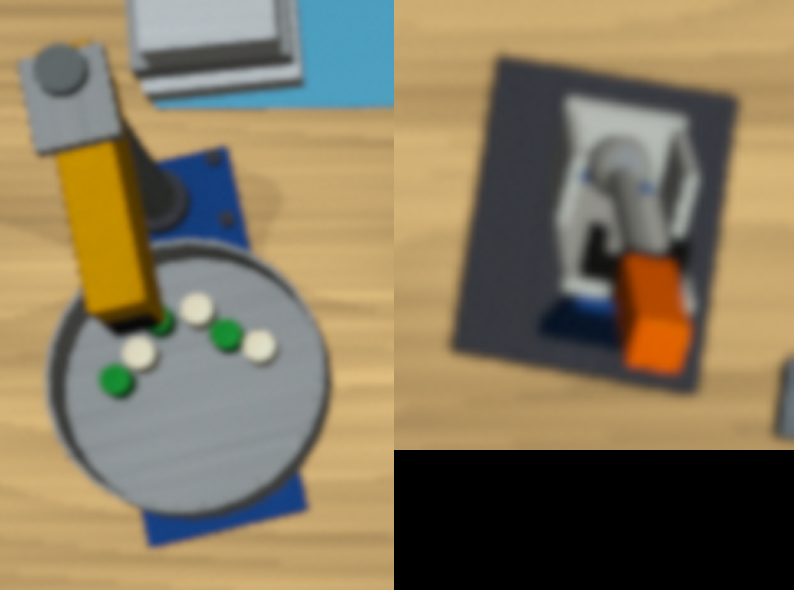

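View pics/m2.png

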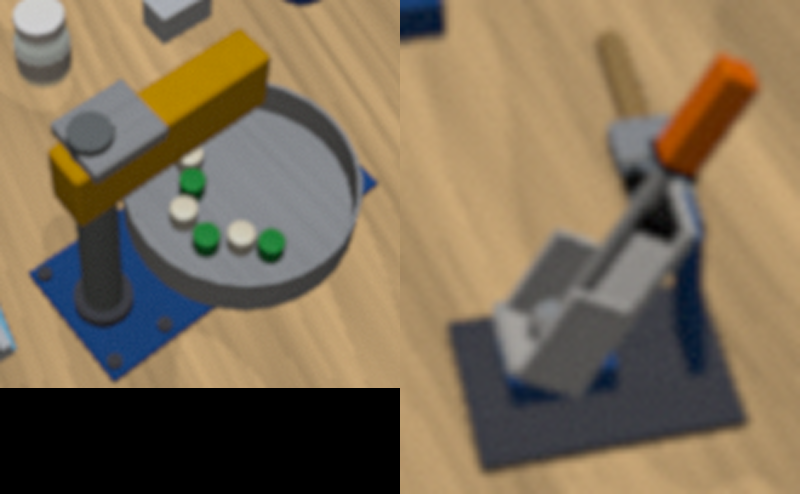

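The crops show these points:
- **Station plate:** near corners at top px (215,277) and (264,265), far-right corner at (239,155).
- **Rest plate:** corners at (396,206), (444,215), (436,273) and (387,265).
- **Stirrer:** ball at (420,226) and handle end at (428,264) in the top view; (277,183) and (317,131) in the scene view.
- **Beads:** six upright beads in the far half.

```bash
python3 - <<'E'
from h import *
from scipy.optimize import least_squares
T=load("top0");S=load("scene0")
A=lambda x,y:(170+x/3.283,110+y/3.278)
B=lambda x,y:(375+(x-394)/5,195+y/5)
C=lambda x,y:(245+(x-400)/4.706,115+y/4.706)
D=lambda x,y:(255+x*165/400,250+y*160/388)
p=plane(T,[A(149,547),A(308,508),A(228,147)],.008);print("stn plate",p.round(4).tolist(),np.linalg.norm(np.diff(p,axis=0),axis=1))
yaw=lambda v:np.degrees(np.arctan2(v[1],v[0]))
print("yaw",yaw(p[2]-p[1]),yaw(p[0]-p[1])-90)
for a,b in((A(228,147),None),):pass
p2=plane(S,[D(30,272),D(113,381),D(377,183)],.008);print("scene: far R, far L, near L",p2.round(4).tolist())
# rim
m=cv2.inRange(hsv(T),(0,0,0),(180,75,255));m[:,:170]=0;m[:,275:]=0;m[:180]=0;m[290:]=0
n,l,st,ce=cv2.connectedComponentsWithStats(m);k=1+st[1:,4].argmax();print(st[k])
cn=max(cv2.findContours((l==k).astype(np.uint8),0,1)[0],key=len)[:,0].astype(float)
q=plane(T,cn,.053)[:,:2]
f=lambda c:np.hypot(*(q-c).T)-.1
r=least_squares(f,q.mean(0),loss="soft_l1",f_scale=.001);print("rim centre all",r.x,np.median(abs(f(r.x))))
s=np.array([(q-r.x)[:,1]>.04,(q-r.x)[:,0]>.05]).any(0)
g=lambda c:f(c)[s];r=least_squares(g,r.x,loss="soft_l1",f_scale=.001);print("rim far/left",r.x,np.median(abs(g(r.x))),s.sum())
# rest
cs=[B(500,57),B(738,98),B(697,392),B(452,352)]
for z in(0.006,.012):
    p=plane(T,cs,z);print("rest",z,p.round(4).tolist(),np.linalg.norm(p-np.roll(p,1,0),axis=1).round(3),"yaw",yaw(p[1]-p[0])+90,yaw(p[0]-p[3]),yaw(p[1]-p[2]))
print("scene plate corners",[tri(T,cs[i],S,c) for i,c in((1,C(450,325)),(0,C(485,470)),(3,C(745,423)))])
h=tri(T,B(657,345),S,C(740,73));b=tri(T,B(618,157),S,C(550,318));print("handle end",h,"ball",b,np.linalg.norm(h[0]-b[0]),"ball@.045",plane(T,[B(618,157)],.045))
v=h[0]-b[0];print("lean",np.degrees(np.arccos(v[2]/np.linalg.norm(v))),"yaw of -x",yaw(v)+180)
E
```

```text
stn plate [[0.4829, 0.2401, 0.008], [0.5106, 0.125, 0.008], [0.7884, 0.1904, 0.008]] [0.11832708 0.28539883]
yaw 13.24616629867356 13.52554846708152
scene: far R, far L, near L [[0.7871, 0.1953, 0.008], [0.762, 0.3092, 0.008], [0.483, 0.2432, 0.008]]
[ 183  180   87   98 5248]
rim centre all [0.59331335 0.20461507] 0.006945035711216879
rim far/left [0.60095278 0.20716386] 0.0016214497256845165 188
rest 0.006 [[0.653, -0.1973, 0.006], [0.6314, -0.3122, 0.006], [0.4878, -0.2852, 0.006], [0.5077, -0.1693, 0.006]] [0.148 0.117 0.146 0.118] yaw -10.649637653289588 -10.898420242942507 -10.670846152024446
rest 0.012 [[0.6515, -0.1963, 0.012], [0.63, -0.3106, 0.012], [0.4872, -0.2837, 0.012], [0.507, -0.1685, 0.012]] [0.147 0.116 0.145 0.117] yaw -10.649637653289616 -10.898420242942523 -10.670846152024465
scene plate corners [(array([ 0.63032848, -0.31181005,  0.00294366]), np.float64(0.0041650364345681016)), (array([ 0.65211338, -0.19661359,  0.00186699]), np.float64(0.004553249374711832)), (array([ 0.50798475, -0.16971242,  0.00073788]), np.float64(0.0009553938749547585))]
handle end (array([ 0.48636667, -0.22395576,  0.19300412]), np.float64(0.002752799854123639)) ball (array([ 0.59199097, -0.24229736,  0.05103789]), np.float64(0.0026902954003206374)) 0.177896929620395 ball@.045 [[ 0.59440445 -0.24437966  0.045     ]]
lean 37.05806870813527 yaw of -x 350.14885522812347
```

```bash
cat >> h.py <<'E'
def Rt(yaw,lean):  # tool leaning back towards -x of a frame with this yaw; tool y = -frame y
    y,l=np.radians(yaw),np.radians(lean); c,s=np.cos(y),np.sin(y)
    z=np.array([np.sin(l)*c,np.sin(l)*s,-np.cos(l)]);yy=np.array([s,-c,0]);return np.c_[np.cross(yy,z),yy,z]
SEAT=np.array([.5933,-.2440,.045]);RR=Rt(-10.7,35)
ST=np.array([.6005,.2080,0]);SY=13.4
TC=.130   # TCP to ball centre
def rel(o,P,Rm):
    R0=R.from_quat(o["ee_rot"]);return R0.inv().apply(np.array(P)-o["position"]).round(4).tolist(),np.degrees((R0.inv()*R.from_matrix(Rm)).as_rotvec()).round(2).tolist()
def stn(p): a=np.radians(SY);return ST+np.array([np.cos(a)*p[0]-np.sin(a)*p[1],np.sin(a)*p[0]+np.cos(a)*p[1],p[2]])
E
python3 - <<'E'
from workcell import *
from h import *
o=get_obs();print(rel(o,SEAT-RR[:,2]*.25,RR))
E
```

```text
([0.39, -0.3088, -0.0431], [-7.41, 34.5, 23.26])
```

Request:
carry_out([
  {"xyz":[0.04,-0.03,-0.043],"angular":[-1,4,3]},
  {"xyz":[0.08,-0.06,-0.043],"angular":[-2,8,6]},
  {"xyz":[0.12,-0.09,-0.043],"angular":[-3,12,8]},
  {"xyz":[0.16,-0.12,-0.043],"angular":[-4,16,11]},
  {"xyz":[0.2,-0.155,-0.043],"angular":[-5,20,14]},
  {"xyz":[0.24,-0.19,-0.043],"angular":[-6,24,17]},
  {"xyz":[0.28,-0.22,-0.043],"angular":[-6.5,28,20]},
  {"xyz":[0.32,-0.25,-0.043],"angular":[-7,32,22]},
  {"xyz":[0.36,-0.28,-0.043],"angular":[-7.4,34.5,23.3]},
  {"xyz":[0.39,-0.309,-0.043],"angular":[-7.4,34.5,23.3]},
  {"xyz":[0.39,-0.309,-0.043],"angular":[-7.4,34.5,23.3]},
  {"xyz":[0.39,-0.309,-0.043],"angular":[-7.4,34.5,23.3]},
], hand=1)

```text
clock: 1.3
position: [0.453, -0.216, 0.2501]
ee_rot: [0.95, -0.087, 0.299, 0.029]
ft_force: [-1.1, -1.0, -0.1]
grip_width: 1.0
grasp_force: 0.0
```

```bash
python3 - <<'E'
from workcell import *
from h import *
c=camera("wrist");pickle.dump(c,open("pics/w1.pkl","wb"));cv2.imwrite("pics/w1.png",c["img"][:,:,::-1])
o=get_obs();print(o["clock"],o["joint_pos"].round(2),rel(o,SEAT-RR[:,2]*.25,RR),rel(o,SEAT-RR[:,2]*TC,RR))
print("pred handle end, ball",proj(c,[SEAT-RR[:,2]*.185,SEAT]).round(1))
E
```

```text
1.35 [ 1.13 -0.41 -0.49  2.2  -0.61  0.82 -0.83] ([0.0, -0.0003, 0.0002], [0.07, -0.02, 0.07]) ([-0.0, -0.0005, 0.1202], [0.07, -0.02, 0.07])
pred handle end, ball [[316.6 251.3]
 [315.6 189.4]]
```

View pics/w1.png

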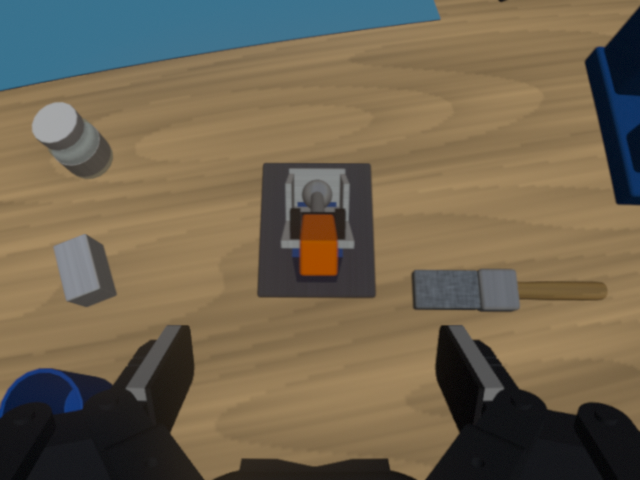

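The wrist view shows the handle end centred at (319,261), against a predicted (317,251), and the ball at (317,192). So it lies about 4 mm towards tool -x of my model, and I'll shift by that and descend along the axis.

Request:
carry_out([
  {"xyz":[-0.002,0,0.025],"angular":[0,0,0]},
  {"xyz":[-0.0035,0,0.05],"angular":[0,0,0]},
  {"xyz":[-0.0035,0,0.07],"angular":[0,0,0]},
  {"xyz":[-0.0035,0,0.09],"angular":[0,0,0]},
  {"xyz":[-0.0035,0,0.105],"angular":[0,0,0]},
  {"xyz":[-0.0035,0,0.115],"angular":[0,0,0]},
  {"xyz":[-0.0035,0,0.12],"angular":[0,0,0]},
  {"xyz":[-0.0035,0,0.12],"angular":[0,0,0]},
  {"xyz":[-0.0035,0,0.12],"angular":[0,0,0]},
])

```text
clock: 2.25
position: [0.5171, -0.2304, 0.1501]
ee_rot: [0.949, -0.089, 0.3, 0.029]
ft_force: [0.7, 0.2, 0.7]
grip_width: 0.999
grasp_force: 0.0
```

Request:
carry_out([
  {"xyz":[0,0,0],"angular":[0,0,0]},
  {"xyz":[0,0,0],"angular":[0,0,0]},
  {"xyz":[0,0,0],"angular":[0,0,0]},
  {"xyz":[0,0,0],"angular":[0,0,0]},
  {"xyz":[0,0,0],"angular":[0,0,0]},
  {"xyz":[0,0,0],"angular":[0,0,0]},
  {"xyz":[0,0,0],"angular":[0,0,0]},
  {"xyz":[0,0,0],"angular":[0,0,0]},
  {"xyz":[0,0,0],"angular":[0,0,0]},
  {"xyz":[0,0,0],"angular":[0,0,0]},
], hand=0, grip_force=80)

```text
clock: 3.25
position: [0.5173, -0.23, 0.15]
ee_rot: [0.949, -0.089, 0.3, 0.029]
ft_force: [-4.2, 0.6, 5.9]
grip_width: 0.247
grasp_force: 78.1
```

```bash
python3 - <<'E'
from workcell import *
from h import *
o=get_obs();print(o["clock"],o["joint_pos"].round(2),o["position"].round(4),o["ee_rot"].round(4),o["ft_force"].round(2),o["grasp_force"],o["grip_width"])
print("err vs model grasp",rel(o,SEAT-RR[:,2]*TC,RR))
E
```

```text
3.25 [ 1.14 -0.12 -0.66  2.21 -0.51  0.48 -0.92] [ 0.5173 -0.23    0.15  ] [ 0.9494 -0.0891  0.2997  0.0287] [-4.17  0.6   5.95] 78.07449460029602 0.24656361097950405
err vs model grasp ([0.0031, -0.0003, 0.0003], [0.07, -0.05, 0.0])
```

Request:
carry_out([
  {"xyz":[0.006,0,-0.008],"angular":[0,0,0]},
  {"xyz":[0.015,0,-0.021],"angular":[0,0,0]},
  {"xyz":[0.025,0,-0.036],"angular":[0,0,0]},
  {"xyz":[0.036,0,-0.051],"angular":[0,0,0]},
  {"xyz":[0.047,0,-0.067],"angular":[0,0,0]},
  {"xyz":[0.057,0,-0.082],"angular":[0,0,0]},
  {"xyz":[0.069,0,-0.098],"angular":[0,0,0]},
  {"xyz":[0.08,0,-0.115],"angular":[0,0,0]},
  {"xyz":[0.08,0,-0.115],"angular":[0,0,0]},
  {"xyz":[0.08,0,-0.115],"angular":[0,0,0]},
])

```text
clock: 4.25
position: [0.5165, -0.2295, 0.2894]
ee_rot: [0.95, -0.089, 0.299, 0.029]
ft_force: [0.8, 0.7, -2.9]
grip_width: 0.246
grasp_force: 78.5
```

```bash
python3 - <<'E'
from workcell import *
from h import *
for n in("wrist","top","scene"):
    c=camera(n);pickle.dump(c,open(f"pics/{n}2.pkl","wb"))
    if n=="wrist":W=c
    if n=="top":T=c
    if n=="scene":S=c
o=get_obs();Rm=R.from_quat(o["ee_rot"]).as_matrix();b=o["position"]+Rm[:,2]*.13
print(o["clock"],o["joint_pos"].round(2),o["position"].round(4),"ball pred",b.round(4),[proj(c,b).round(1).tolist() for c in(W,T,S)])
print("to bowl near, high:",rel(o,stn([-.055,0,.033])+[0,0,.10]-Rt(SY,40)[:,2]*TC,Rt(SY,40)))
im=[]
for c in(W,T,S):
    x,y=proj(c,b)[0].astype(int);x0=min(max(x-45,0),550);y0=min(max(y-45,0),390);print(x0,y0)
    im.append(cv2.resize(c["img"][y0:y0+90,x0:x0+90],(266,266),interpolation=2))
cv2.imwrite("pics/m3.png",np.hstack(im)[:,:,::-1])
E
```

```text
4.4 [ 1.17 -0.28 -0.61  2.02 -0.49  0.82 -0.98] [ 0.5162 -0.2293  0.2883] ball pred [ 0.5894 -0.2432  0.1818] [[[313.8, 222.0]], [[433.1, 215.1]], [[273.6, 140.9]]]
to bowl near, high: ([-0.1345, -0.3887, -0.0259], [14.67, 5.0, -19.16])
268 177
388 170
228 95
```

View pics/m3.png

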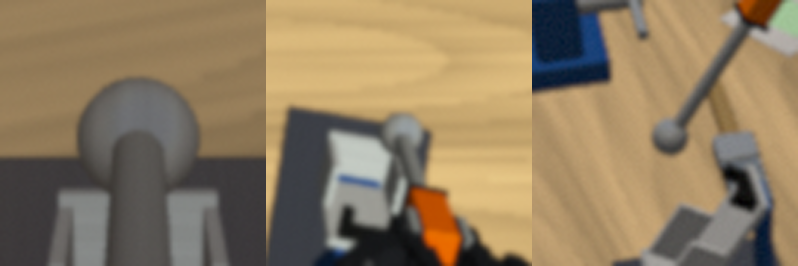

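The ball is within 1–2 mm of its predicted place in all three views: (315,224) wrist, (434,215) top, (275,141) scene. Next I carry it over to the near side of the bowl.

Request:
carry_out([
  {"xyz":[-0.013,-0.039,-0.003],"angular":[1.5,0.5,-1.9]},
  {"xyz":[-0.027,-0.078,-0.005],"angular":[2.9,1,-3.8]},
  {"xyz":[-0.04,-0.117,-0.008],"angular":[4.4,1.5,-5.7]},
  {"xyz":[-0.054,-0.155,-0.01],"angular":[5.9,2,-7.7]},
  {"xyz":[-0.067,-0.194,-0.013],"angular":[7.3,2.5,-9.6]},
  {"xyz":[-0.081,-0.233,-0.016],"angular":[8.8,3,-11.5]},
  {"xyz":[-0.094,-0.272,-0.018],"angular":[10.3,3.5,-13.4]},
  {"xyz":[-0.108,-0.311,-0.021],"angular":[11.7,4,-15.3]},
  {"xyz":[-0.121,-0.35,-0.023],"angular":[13.2,4.5,-17.2]},
  {"xyz":[-0.1345,-0.3887,-0.026],"angular":[14.7,5,-19.2]},
  {"xyz":[-0.1345,-0.3887,-0.026],"angular":[14.7,5,-19.2]},
  {"xyz":[-0.1345,-0.3887,-0.026],"angular":[14.7,5,-19.2]},
])

```text
clock: 5.6
position: [0.464, 0.1801, 0.2321]
ee_rot: [0.933, 0.113, 0.34, -0.041]
ft_force: [0.3, -0.5, -0.9]
grip_width: 0.246
grasp_force: 79.0
```

```bash
python3 - <<'E'
from workcell import *
from h import *
c=camera("wrist");pickle.dump(c,open("pics/w3.pkl","wb"))
o=get_obs();Rm=R.from_quat(o["ee_rot"]).as_matrix();b=o["position"]+Rm[:,2]*.13
print(o["clock"],o["joint_pos"].round(2),"ball",b.round(4),proj(c,b).round(1),"bowl axis px",proj(c,[stn([0,0,.013])]).round(0))
print("lower:",rel(o,stn([-.055,0,.033])-Rt(SY,40)[:,2]*TC,Rt(SY,40)))
# predicted rim dots
im=c["img"].copy()
for a in np.arange(0,360,15):
    for r,z in((.1,.053),(.094,.053)):
        p=proj(c,[stn([r*np.cos(np.radians(a)),r*np.sin(np.radians(a)),z])])[0].astype(int);cv2.circle(im,tuple(map(int,p)),1,(255,0,0),-1)
cv2.imwrite("pics/w3.png",im[:,:,::-1])
E
```

```text
5.65 [-0.01 -0.49 -0.49  2.32 -0.07  0.58 -1.8 ] ball [0.5445 0.2035 0.1326] [[309.1 220.5]] bowl axis px [[319. 221.]]
lower: ([-0.0636, 0.0078, 0.0766], [-0.29, -0.01, 0.49])
```

View pics/w3.png

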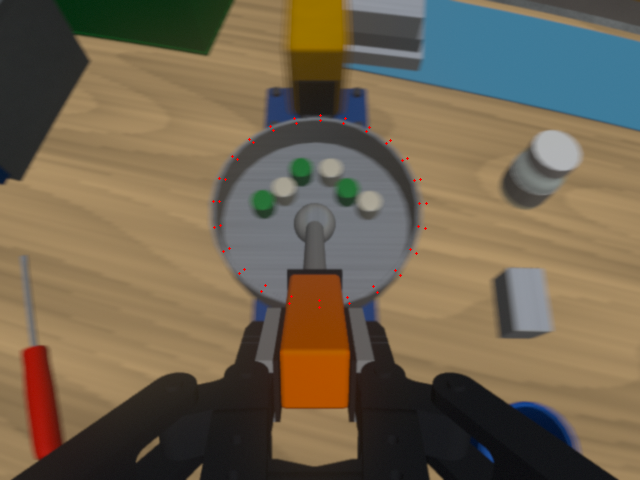

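The wrist view shows the ball at (315,222), over the bowl's floor. All six beads are still in the far half, from (262,203) to (370,203), and the chute is at (318,60). The arm was still settling when this was taken, and joint 2 is near its lower limit. I'll lower a little with less lean.

```bash
python3 - <<'E'
from workcell import *
from h import *
o=get_obs()
print(o["joint_velocities"].round(3))
for l in(35,37):
  for z in(.05,0): print(l,z,rel(o,stn([-.055,0,.033+z])-Rt(SY,l)[:,2]*TC,Rt(SY,l)))
E
```

```text
[ 0.026 -0.005  0.131 -0.001 -0.033  0.014  0.197]
35 0.05 ([-0.0202, 0.0079, 0.0388], [-0.27, -5.01, 0.51])
35 0 ([-0.0523, 0.0079, 0.0771], [-0.27, -5.01, 0.51])
37 0.05 ([-0.0247, 0.0079, 0.0385], [-0.28, -3.01, 0.5])
37 0 ([-0.0568, 0.0078, 0.0768], [-0.28, -3.01, 0.5])
```

Request:
carry_out([
  {"xyz":[0,0,0.01],"angular":[0,-2,0]},
  {"xyz":[0,0,0.02],"angular":[0,-4,0]},
  {"xyz":[0,0,0.02],"angular":[0,-4,0]},
  {"xyz":[0,0,0.02],"angular":[0,-4,0]},
  {"xyz":[0,0,0.02],"angular":[0,-4,0]},
])

```text
clock: 6.15
position: [0.4785, 0.178, 0.218]
ee_rot: [0.944, 0.111, 0.308, -0.035]
ft_force: [0.3, -0.6, -2.1]
grip_width: 0.244
grasp_force: 79.3
```

```bash
python3 - <<'E'
from workcell import *
from h import *
c=camera("wrist");pickle.dump(c,open("pics/w4.pkl","wb"))
o=get_obs();Rm=R.from_quat(o["ee_rot"]).as_matrix();b=o["position"]+Rm[:,2]*.13
print(o["clock"],o["joint_pos"].round(2),o["joint_velocities"].round(3),"ball",b.round(4),proj(c,b).round(1))
for z in(.05,0): print(36,z,rel(o,stn([-.055,0,.033+z])-Rt(SY,36)[:,2]*TC,Rt(SY,36)))
# bowl centre from rim: outer silhouette of low-saturation blob at left/right extremes
m=cv2.inRange(hsv(c),(0,0,60),(180,70,255))
H=hsv(c)
for y in(190,200,210,220,230,240):
    row=H[y,:,1].astype(int); print(y,[int(x) for x in np.flatnonzero(abs(np.diff((row>75).astype(int))))  if 180<x<450])
print([proj(c,[stn([r*np.cos(a),r*np.sin(a),.053])]).round(0).tolist() for r in(.1,.094) for a in(np.pi/2,-np.pi/2)])
E
```

```text
6.2 [ 0.02 -0.4  -0.49  2.27 -0.05  0.61 -1.8 ] [-0.001 -0.004 -0.001 -0.005  0.001  0.002 -0.002] ball [0.553  0.1957 0.1131] [[314.1 220.6]]
36 0.05 ([-0.0224, -0.0009, 0.0208], [0.07, -0.1, 0.08])
36 0 ([-0.0518, -0.001, 0.0612], [0.07, -0.1, 0.08])
190 [200, 243, 267, 336, 352, 423]
200 [199, 247, 267, 424]
210 [199, 423]
220 [201, 422]
230 [203, 419]
240 [206, 416]
[[[200.0, 193.0]], [[425.0, 194.0]], [[207.0, 193.0]], [[419.0, 193.0]]]
```

Request:
carry_out([
  {"xyz":[-0.008,0,0.007],"angular":[0,0,0]},
  {"xyz":[-0.022,-0.001,0.021],"angular":[0,0,0]},
  {"xyz":[-0.03,-0.001,0.031],"angular":[0,0,0]},
  {"xyz":[-0.038,-0.001,0.042],"angular":[0,0,0]},
  {"xyz":[-0.045,-0.001,0.052],"angular":[0,0,0]},
  {"xyz":[-0.05,-0.001,0.059],"angular":[0,0,0]},
  {"xyz":[-0.052,-0.001,0.061],"angular":[0,0,0]},
  {"xyz":[-0.052,-0.001,0.061],"angular":[0,0,0]},
  {"xyz":[-0.052,-0.001,0.061],"angular":[0,0,0]},
  {"xyz":[-0.052,-0.001,0.061],"angular":[0,0,0]},
])

```text
clock: 7.2
position: [0.473, 0.178, 0.139]
ee_rot: [0.944, 0.112, 0.308, -0.036]
ft_force: [-0.1, -0.1, -1.5]
grip_width: 0.249
grasp_force: 79.3
```

```bash
python3 - <<'E'
from workcell import *
from h import *
o=get_obs();Rm=R.from_quat(o["ee_rot"]).as_matrix();b=o["position"]+Rm[:,2]*.13
print(o["clock"],o["joint_pos"].round(2),o["joint_velocities"].round(3),o["ft_force"],"ball",b.round(4), rel(o,stn([-.055,0,.033])-Rt(SY,36)[:,2]*TC,Rt(SY,36)))
E
```

```text
7.2 [ 0.09 -0.31 -0.6   2.38  0.03  0.41 -1.91] [ 0.001  0.002 -0.001  0.001 -0.002 -0.001 -0.002] [-0.11322583 -0.12883536 -1.48270388] ball [0.5476 0.1957 0.034 ] ([-0.0009, 0.0004, 0.0004], [0.05, -0.14, 0.09])
```

Request:
carry_out([
  {"xyz":[0.0004,-0.0072,0.0003],"angular":[0,0,0]},
  {"xyz":[0.0015,-0.0142,0.0011],"angular":[0,0,0]},
  {"xyz":[0.0034,-0.021,0.0025],"angular":[0,0,0]},
  {"xyz":[0.006,-0.0275,0.0043],"angular":[0,0,0]},
  {"xyz":[0.0092,-0.0335,0.0067],"angular":[0,0,0]},
  {"xyz":[0.013,-0.0389,0.0095],"angular":[0,0,0]},
  {"xyz":[0.0174,-0.0436,0.0126],"angular":[0,0,0]},
  {"xyz":[0.0222,-0.0476,0.0162],"angular":[0,0,0]},
  {"xyz":[0.0275,-0.0508,0.02],"angular":[0,0,0]},
  {"xyz":[0.033,-0.0531,0.024],"angular":[0,0,0]},
  {"xyz":[0.0387,-0.0545,0.0281],"angular":[0,0,0]},
  {"xyz":[0.0445,-0.055,0.0323],"angular":[0,0,0]},
])

```text
clock: 8.4
position: [0.5139, 0.2445, 0.1389]
ee_rot: [0.944, 0.112, 0.308, -0.036]
ft_force: [0.2, 0.2, -2.2]
grip_width: 0.241
grasp_force: 79.3
```

Request:
carry_out([
  {"xyz":[0.0058,0.0005,0.0042],"angular":[0,0,0]},
  {"xyz":[0.0115,0.0019,0.0083],"angular":[0,0,0]},
  {"xyz":[0.017,0.0042,0.0123],"angular":[0,0,0]},
  {"xyz":[0.0222,0.0074,0.0162],"angular":[0,0,0]},
  {"xyz":[0.0271,0.0114,0.0197],"angular":[0,0,0]},
  {"xyz":[0.0315,0.0161,0.0229],"angular":[0,0,0]},
  {"xyz":[0.0353,0.0215,0.0256],"angular":[0,0,0]},
  {"xyz":[0.0385,0.0275,0.028],"angular":[0,0,0]},
  {"xyz":[0.0411,0.034,0.0299],"angular":[0,0,0]},
  {"xyz":[0.043,0.0408,0.0312],"angular":[0,0,0]},
  {"xyz":[0.0441,0.0478,0.032],"angular":[0,0,0]},
  {"xyz":[0.0445,0.055,0.0323],"angular":[0,0,0]},
])

```text
clock: 9.6
position: [0.5799, 0.2027, 0.1386]
ee_rot: [0.944, 0.111, 0.308, -0.035]
ft_force: [-0.4, 0.3, -1.5]
grip_width: 0.248
grasp_force: 79.2
```

```bash
python3 - <<'E'
from workcell import *
from h import *
o=get_obs();Rm=R.from_quat(o["ee_rot"]).as_matrix();b=o["position"]+Rm[:,2]*.13
print(o["clock"],o["joint_pos"].round(2),o["ft_force"],"ball",b.round(4), rel(o,stn([.055,0,.033])-Rt(SY,36)[:,2]*TC,Rt(SY,36)))
E
```

```text
9.6 [ 0.41  0.02 -0.91  2.14  0.44  0.41 -2.18] [-0.36586638  0.32029457 -1.53676404] ball [0.6544 0.2203 0.0335] ([-0.0003, -0.0004, 0.0002], [0.07, -0.08, 0.09])
```

Request:
carry_out([
  {"xyz":[-0.0004,0.0072,-0.0003],"angular":[0,0,0]},
  {"xyz":[-0.0015,0.0142,-0.0011],"angular":[0,0,0]},
  {"xyz":[-0.0034,0.021,-0.0025],"angular":[0,0,0]},
  {"xyz":[-0.006,0.0275,-0.0043],"angular":[0,0,0]},
  {"xyz":[-0.0092,0.0335,-0.0067],"angular":[0,0,0]},
  {"xyz":[-0.013,0.0389,-0.0095],"angular":[0,0,0]},
  {"xyz":[-0.0174,0.0436,-0.0126],"angular":[0,0,0]},
  {"xyz":[-0.0222,0.0476,-0.0162],"angular":[0,0,0]},
  {"xyz":[-0.0275,0.0508,-0.02],"angular":[0,0,0]},
  {"xyz":[-0.033,0.0531,-0.024],"angular":[0,0,0]},
  {"xyz":[-0.0387,0.0545,-0.0281],"angular":[0,0,0]},
  {"xyz":[-0.0445,0.055,-0.0323],"angular":[0,0,0]},
])

```text
clock: 10.8
position: [0.5389, 0.1364, 0.1387]
ee_rot: [0.944, 0.111, 0.308, -0.035]
ft_force: [1.0, 0.9, -2.1]
grip_width: 0.246
grasp_force: 79.3
```

Request:
carry_out([
  {"xyz":[-0.0058,-0.0005,-0.0042],"angular":[0,0,0]},
  {"xyz":[-0.0115,-0.0019,-0.0083],"angular":[0,0,0]},
  {"xyz":[-0.017,-0.0042,-0.0123],"angular":[0,0,0]},
  {"xyz":[-0.0222,-0.0074,-0.0162],"angular":[0,0,0]},
  {"xyz":[-0.0271,-0.0114,-0.0197],"angular":[0,0,0]},
  {"xyz":[-0.0315,-0.0161,-0.0229],"angular":[0,0,0]},
  {"xyz":[-0.0353,-0.0215,-0.0256],"angular":[0,0,0]},
  {"xyz":[-0.0385,-0.0275,-0.028],"angular":[0,0,0]},
  {"xyz":[-0.0411,-0.034,-0.0299],"angular":[0,0,0]},
  {"xyz":[-0.043,-0.0408,-0.0312],"angular":[0,0,0]},
  {"xyz":[-0.0441,-0.0478,-0.032],"angular":[0,0,0]},
  {"xyz":[-0.0445,-0.055,-0.0323],"angular":[0,0,0]},
])

```text
clock: 12.0
position: [0.473, 0.1787, 0.1389]
ee_rot: [0.944, 0.112, 0.308, -0.036]
ft_force: [2.1, -0.4, -0.8]
grip_width: 0.246
grasp_force: 79.1
```

```bash
python3 - <<'E'
from workcell import *
from h import *
im=[]
for n in("wrist","scene"):
    c=camera(n);pickle.dump(c,open(f"pics/{n}5.pkl","wb"));im.append(c["img"])
o=get_obs();Rm=R.from_quat(o["ee_rot"]).as_matrix();b=o["position"]+Rm[:,2]*.13
print(o["clock"],o["joint_pos"].round(2),o["ft_force"],"ball",b.round(4), rel(o,stn([-.055,0,.033])-Rt(SY,36)[:,2]*TC,Rt(SY,36)))
cv2.imwrite("pics/m5.png",np.hstack([cv2.resize(im[0][60:360,160:480],(427,400)),cv2.resize(im[1][265:385,300:410],(367,400),interpolation=2)])[:,:,::-1])
E
```

```text
12.1 [ 0.35 -0.35 -0.82  2.37 -0.22  0.41 -1.67] [ 2.62344609 -0.64212761 -2.57345508] ball [0.5477 0.1968 0.0342] ([-0.0012, 0.0014, 0.0003], [0.02, -0.18, 0.15])
```

View pics/m5.png

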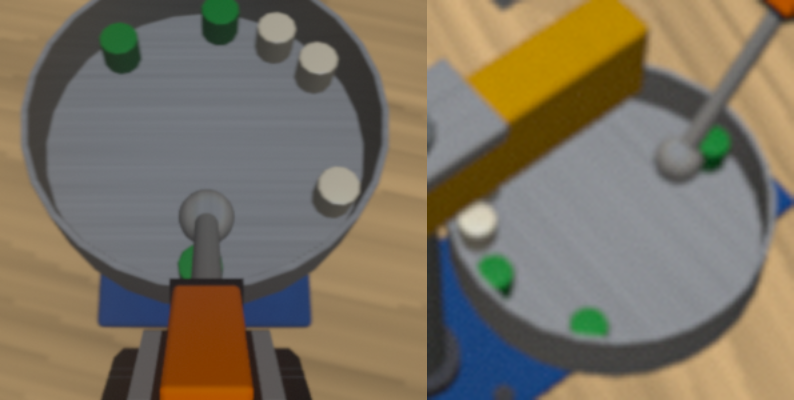

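All six beads are in the bowl. In the left crop they are green at (120,45), (220,18) and (193,263) behind the shaft, and white at (276,33), (318,66) and (339,190). Next I measure how far each has moved.

```bash
cat > beads.py <<'E'
from h import *
def beads(c,box):
    H=hsv(c);x0,y0,x1,y1=box;out=[]
    for nm,lo,hi in(("g",(50,150,90),(80,255,255)),("w",(15,12,150),(35,75,255))):
        m=np.zeros(H.shape[:2],np.uint8);m[y0:y1,x0:x1]=cv2.inRange(H,lo,hi)[y0:y1,x0:x1]
        for k in cv2.findContours(m,0,2)[0]:
            if cv2.contourArea(k)>60:
                (x,y),_=cv2.minEnclosingCircle(k);p=plane(c,[(x,y)],.035)[0]-ST
                a=np.radians(SY);q=np.array([np.cos(a)*p[0]+np.sin(a)*p[1],-np.sin(a)*p[0]+np.cos(a)*p[1]])*1000
                if np.hypot(*q)<95: out.append((nm,cv2.contourArea(k),q.round(0).tolist()))
    return out
E
python3 - <<'E'
from beads import *
for n in("w4","wrist5"):
    print(n);[print(*b) for b in beads(load(n),(190,60,440,290))]
E
```

```text
w4
g 322.5 [12.0, 54.0]
g 318.0 [27.0, -31.0]
g 300.5 [49.0, 16.0]
w 353.5 [12.0, -52.0]
w 340.5 [27.0, 33.0]
w 320.0 [50.0, -14.0]
wrist5
g 122.0 [-81.0, 11.0]
g 418.0 [59.0, 54.0]
g 364.5 [81.0, -7.0]
w 587.5 [-37.0, -72.0]
w 430.5 [46.0, -66.0]
w 395.0 [68.0, -42.0]
```

Even under the least favourable matching by colour, every bead has moved at least 33 mm. I'll overshoot the closing point slightly, then lift straight out.

Request:
carry_out([
  {"xyz":[0.003,-0.006,0.002],"angular":[0,0,0]},
  {"xyz":[0.0057,-0.012,0.0041],"angular":[0,0,0]},
  {"xyz":[0.0057,-0.012,0.0041],"angular":[0,0,0]},
  {"xyz":[0.0116,-0.012,-0.004],"angular":[0,0,0]},
  {"xyz":[0.0204,-0.012,-0.0161],"angular":[0,0,0]},
  {"xyz":[0.0292,-0.012,-0.0282],"angular":[0,0,0]},
  {"xyz":[0.041,-0.012,-0.0444],"angular":[0,0,0]},
  {"xyz":[0.0527,-0.012,-0.0606],"angular":[0,0,0]},
  {"xyz":[0.0645,-0.012,-0.0768],"angular":[0,0,0]},
  {"xyz":[0.0645,-0.012,-0.0768],"angular":[0,0,0]},
  {"xyz":[0.0645,-0.012,-0.0768],"angular":[0,0,0]},
  {"xyz":[0.0645,-0.012,-0.0768],"angular":[0,0,0]},
])

```text
clock: 13.3
position: [0.476, 0.1909, 0.2371]
ee_rot: [0.945, 0.111, 0.307, -0.035]
ft_force: [-0.1, 0.1, -2.8]
grip_width: 0.247
grasp_force: 79.4
```

```bash
python3 - <<'E'
from workcell import *
from beads import *
c=camera("wrist");pickle.dump(c,open("pics/w6.pkl","wb"))
o=get_obs();Rm=R.from_quat(o["ee_rot"]).as_matrix();b=o["position"]+Rm[:,2]*.13
print(o["clock"],o["joint_pos"].round(2),o["joint_velocities"].round(2),"ball",b.round(4),proj(c,b))
[print(*x) for x in beads(c,(190,60,440,330))]
G=R.from_quat([.9494,-.0891,.2997,.0287]).as_matrix()
print("to over rest",rel(o,[.5173,-.2300,.29],G))
E
```

```text
13.35 [ 0.28 -0.46 -0.69  2.22 -0.25  0.67 -1.64] [ 0.  0. -0. -0.  0. -0. -0.] ball [0.5503 0.2085 0.1318] [[314.1905023  220.81523238]]
g 266.0 [59.0, 53.0]
g 271.5 [81.0, -8.0]
w 362.0 [-37.0, -72.0]
w 286.0 [46.0, -67.0]
w 267.0 [68.0, -43.0]
to over rest ([-0.0159, 0.4191, -0.0761], [-14.02, -0.95, 19.7])
```

Request:
carry_out([
  {"xyz":[0.01,0.025,-0.026],"angular":[-0.8,0,1.1]},
  {"xyz":[0.012,0.065,-0.047],"angular":[-2.2,-0.2,3.1]},
  {"xyz":[0.01,0.105,-0.06],"angular":[-3.5,-0.2,5]},
  {"xyz":[0.006,0.145,-0.066],"angular":[-4.9,-0.3,6.8]},
  {"xyz":[0.003,0.185,-0.07],"angular":[-6.2,-0.4,8.7]},
  {"xyz":[0,0.225,-0.075],"angular":[-7.5,-0.5,10.6]},
  {"xyz":[-0.003,0.265,-0.076],"angular":[-8.9,-0.6,12.5]},
  {"xyz":[-0.006,0.305,-0.076],"angular":[-10.2,-0.7,14.3]},
  {"xyz":[-0.01,0.345,-0.076],"angular":[-11.5,-0.8,16.2]},
  {"xyz":[-0.013,0.385,-0.076],"angular":[-12.9,-0.9,18.1]},
  {"xyz":[-0.0159,0.419,-0.0761],"angular":[-14,-1,19.7]},
  {"xyz":[-0.0159,0.419,-0.0761],"angular":[-14,-1,19.7]},
])

```text
clock: 14.55
position: [0.5171, -0.2336, 0.2894]
ee_rot: [0.949, -0.092, 0.299, 0.029]
ft_force: [0.2, 0.7, -1.4]
grip_width: 0.244
grasp_force: 80.0
```

Request:
carry_out([
  {"xyz":[0,0,0],"angular":[0,0,0]},
  {"xyz":[0,0,0],"angular":[0,0,0]},
  {"xyz":[0,0,0],"angular":[0,0,0]},
  {"xyz":[0,0,0],"angular":[0,0,0]},
  {"xyz":[0,0,0],"angular":[0,0,0]},
])

```text
clock: 15.05
position: [0.5179, -0.2291, 0.2914]
ee_rot: [0.949, -0.089, 0.3, 0.028]
ft_force: [0.9, 0.5, -2.6]
grip_width: 0.243
grasp_force: 79.9
```

```bash
python3 - <<'E'
from workcell import *
from beads import *
o=get_obs();G=R.from_quat([.9494,-.0891,.2997,.0287]).as_matrix()
c=camera("wrist");pickle.dump(c,open("pics/w7.pkl","wb"))
print(o["clock"],o["joint_pos"].round(2),o["joint_velocities"].round(2),o["position"].round(4),rel(o,[.5173,-.2300,.29],G),rel(o,[.5173,-.2300,.1505],G))
E
```

```text
15.05 [ 0.23 -0.29  0.16  2.05 -0.11  0.78 -1.31] [-0.  0.  0. -0.  0. -0. -0.] [ 0.5179 -0.2291  0.2914] ([-0.0011, 0.001, 0.0009], [-0.06, -0.06, 0.02]) ([-0.0814, 0.0009, 0.1151], [-0.06, -0.06, 0.02])
```

Request:
carry_out([
  {"xyz":[-0.008,0.001,0.011],"angular":[0,0,0]},
  {"xyz":[-0.02,0.001,0.028],"angular":[0,0,0]},
  {"xyz":[-0.032,0.001,0.045],"angular":[0,0,0]},
  {"xyz":[-0.043,0.001,0.061],"angular":[0,0,0]},
  {"xyz":[-0.053,0.001,0.075],"angular":[0,0,0]},
  {"xyz":[-0.063,0.001,0.089],"angular":[0,0,0]},
  {"xyz":[-0.07,0.001,0.099],"angular":[0,0,0]},
  {"xyz":[-0.075,0.001,0.106],"angular":[0,0,0]},
  {"xyz":[-0.078,0.001,0.11],"angular":[0,0,0]},
  {"xyz":[-0.078,0.001,0.11],"angular":[0,0,0]},
])

```text
clock: 16.1
position: [0.5169, -0.2303, 0.1559]
ee_rot: [0.949, -0.089, 0.3, 0.028]
ft_force: [1.2, 0.3, -2.1]
grip_width: 0.246
grasp_force: 80.0
```

Request:
carry_out([
  {"xyz":[-0.0012,0,0.0017],"angular":[0,0,0]},
  {"xyz":[-0.0024,0,0.0034],"angular":[0,0,0]},
  {"xyz":[-0.0034,0,0.0049],"angular":[0,0,0]},
  {"xyz":[-0.0034,0,0.0049],"angular":[0,0,0]},
  {"xyz":[-0.0034,0,0.0049],"angular":[0,0,0]},
])

```text
clock: 16.6
position: [0.5172, -0.2305, 0.1506]
ee_rot: [0.949, -0.089, 0.3, 0.028]
ft_force: [0.4, -0.2, -1.8]
grip_width: 0.246
grasp_force: 80.0
```

```bash
python3 - <<'E'
from workcell import *
from beads import *
o=get_obs();G=R.from_quat([.9494,-.0891,.2997,.0287]).as_matrix()
print(o["clock"],o["joint_pos"].round(2),o["ft_force"].round(1),o["position"].round(4),rel(o,[.5173,-.2300,.1505],G))
for n in("wrist2","w7"):
    c=load(n);m=cv2.inRange(hsv(c),(3,150,60),(15,255,255));k=max(cv2.findContours(m,0,2)[0],key=cv2.contourArea);print(n,cv2.boundingRect(k))
E
```

```text
16.6 [ 0.18 -0.15  0.23  2.25 -0.23  0.45 -1.16] [ 0.4 -0.2 -1.8] [ 0.5172 -0.2305  0.1506] ([-0.0, -0.0005, 0.0001], [-0.04, -0.06, -0.01])
wrist2 (279, 274, 72, 135)
w7 (279, 274, 72, 135)
```

Request:
carry_out([
  {"xyz":[-0.0004,0,0.0006],"angular":[0,0,0]},
  {"xyz":[-0.0008,0,0.0012],"angular":[0,0,0]},
  {"xyz":[-0.0008,0,0.0012],"angular":[0,0,0]},
])

```text
clock: 16.9
position: [0.5176, -0.2308, 0.1502]
ee_rot: [0.949, -0.089, 0.301, 0.028]
ft_force: [-7.6, 2.5, 8.2]
grip_width: 0.247
grasp_force: 82.2
```

Contact: the ball is on its toe plate. I release and then back off along the axis.

Request:
carry_out([
  {"xyz":[0,0,0],"angular":[0,0,0]},
  {"xyz":[0,0,0],"angular":[0,0,0]},
  {"xyz":[0,0,0],"angular":[0,0,0]},
  {"xyz":[0,0,0],"angular":[0,0,0]},
  {"xyz":[0,0,0],"angular":[0,0,0]},
  {"xyz":[0,0,0],"angular":[0,0,0]},
  {"xyz":[0,0,0],"angular":[0,0,0]},
  {"xyz":[0,0,0],"angular":[0,0,0]},
], hand=1)

```text
clock: 17.7
position: [0.5171, -0.2305, 0.149]
ee_rot: [0.949, -0.089, 0.3, 0.028]
ft_force: [0.3, 0.5, 0.4]
grip_width: 1.001
grasp_force: 0.0
```

Request:
carry_out([
  {"xyz":[0,0,-0.01],"angular":[0,0,0]},
  {"xyz":[0,0,-0.025],"angular":[0,0,0]},
  {"xyz":[0,0,-0.045],"angular":[0,0,0]},
  {"xyz":[0,0,-0.065],"angular":[0,0,0]},
  {"xyz":[0,0,-0.085],"angular":[0,0,0]},
  {"xyz":[0,0,-0.1],"angular":[0,0,0]},
  {"xyz":[0,0,-0.11],"angular":[0,0,0]},
  {"xyz":[0,0,-0.11],"angular":[0,0,0]},
  {"xyz":[0,0,-0.11],"angular":[0,0,0]},
  {"xyz":[0,0,-0.11],"angular":[0,0,0]},
])

```text
clock: 18.7
position: [0.4549, -0.2185, 0.2381]
ee_rot: [0.949, -0.089, 0.3, 0.028]
ft_force: [0.3, 0.7, 0.3]
grip_width: 1.005
grasp_force: 0.0
```

```bash
python3 - <<'E'
from workcell import *
from beads import *
w=camera("wrist");t=camera("top");s=camera("scene");o=get_obs();print(o["clock"],o["position"].round(3),o["joint_pos"].round(2),o["ft_force"].round(1))
for x in beads(s,(300,265,410,385)):print(*x)
a=cv2.resize(w["img"],(533,400));b=cv2.resize(s["img"][265:385,320:410],(267,400),interpolation=2)
cv2.imwrite("pics/m8.png",np.hstack([a,b])[:,:,::-1])
E
```

```text
18.85 [ 0.455 -0.219  0.238] [ 0.26 -0.41  0.17  2.24 -0.11  0.71 -1.26] [-0.5  1.  -0. ]
w 73.0 [69.0, -43.0]
```

View pics/m8.png

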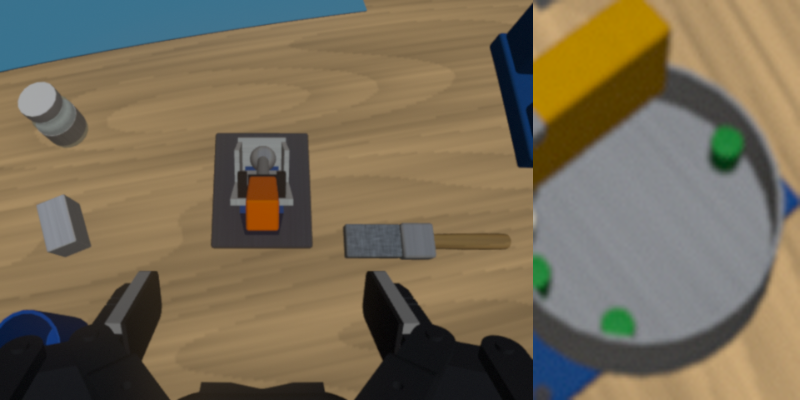

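The stirrer lies home in its rest, with the ball at (262,158) and the handle end at (263,218). The three green beads show in the bowl crop and the bystanders in view look undisturbed, so I'm handing in.

```bash
python3 -c "
from workcell import *
print(hand_in())"
```

```text
the job is handed in; nothing more can be done
None
```

I stirred the beads once clockwise right round the bowl, laid the stirrer back in its rest and handed in at about 19 s; by camera every bead had moved at least 33 mm, all six were in the bowl when checked just after the stir, and I saw no sign of touching the chute or bystanders.

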